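# Let the cheese press down off its pawl

### The arm

A 7-joint arm with a two-finger parallel gripper is mounted at the origin on a cart in front of the work surface, level with it; the furniture and walls round the work are solid. World frame = base frame: x ahead of the robot, y to its left, z up, the work surface at z = 0. Lengths are in m, angles in rad, forces in N, time in s.
With the tool pointing down it reaches from about 0.425 to 1.025 m from the base axis. Payload 9.4 kg.
Tool frame: the origin (TCP) lies where the fingers leave the gripper's body, on its centre line; the fingertips stand 73 mm ahead of it and the grasp point (between the pads) lies 54 mm ahead of it (bot.tcp_to_grasp is the distance from the TCP to the grasp point, in m); z points along the fingers, y is the line along which they close (so a half turn about z gives the same grasp; the last joint's range is limited). The gripper opens to 85 mm and grips with 20 to 120 N. Pads are 22 mm wide; open, the fingers measure 114 mm over their backs; the gripper's body (76 mm by 85 mm) begins 54 mm behind the grasp point. The pads swing forward as they close: fully open they stand 13 mm farther back than shut.
Start: joints at [-1.234, 0.599, -0.003, 1.599, 0.002, 0.943, -0.08], TCP at [0.292, 0.664, 0.304] pointing down, gripper open.
Joint ranges: [-2.57, 2.57], [-0.35, 1.97], [-1.29, 1.29], [0.11, 2.56], [-1.05, 4.19], [0.11, 1.86], [-2.63, 2.63]. Speed limits (rad/s): [2.22, 2.22, 3.01, 3.01, 3.14, 3.14, 3.14].

### API

Orientations are given as a unit quaternion [w, x, y, z].
In Python, from workcell import state, eyes, order, bot gives the robot as it stands.
- The arm moves only by the tool servo_tool, never from a script. Its argument "increments" is a list of rows, each an object with "offset": the shift along the tool's x, y, z in mm, a list of three; "turn": the turn, a rotation vector about the tool's x, y, z in degrees, a list of three. A call has 1 to 20 rows; each row shifts and turns the commanded pose from where the row before left it, along the tool's axes as they then stand; what a row does not reach is not made up. A row lasts 1/12 s, in which the tool goes at most 41.7 mm and 7.16 degrees, less where a joint would pass 70% of its speed; a pose out of reach is approached as far as the arm can. A call is refused whole if a number of a shift passes 41.7 or a number of a turn 7.16, either way. A call with a gripper value outside its range is refused whole. "grip" is the closure in counts, from 0 (fully open) to 255 (shut), set as the call begins (left out, the last holds). The fingers move at their own pace and stop on an object; "grip_force" is the grip in N (left out, the last holds). Time passes only in rows, so rows that do not move let the fingers close. It gives the time, the measured TCP pose, the force, the opening and the grip force at its end, in the units of the state.
- state(): the state, without advancing time (a new reading comes with each control period).
- eyes.snapshot(name): name is "scene" or "top"; returns a dict with "pixels" (420x560x3 uint8, blue, green, red), "depth" (420x560 float32, m along the optical axis (not along the pixel's ray), 0 where there is no reading), "vfov" (degrees; the focal length in pixels is half the picture's height over the tangent of half this angle, whatever the lens; pixels are square), "cx", "cy" (the principal point, pixels), "origin" and "attitude" of the camera in the world. Camera axes: x right, y up, looking along -z (the intrinsics and any distortion apply to the point x, -y, -z); pixel columns grow to the right and rows downward; lengths in m; the calibration is good to about 2 mm. A picture is of the moment at which its call begins.
- order.finish_job(): hands the job in; it is judged then, once.
The state is a dict: "clock": time; "joint_positions": joint angles; "qvel": joint speeds; "effort": joint torques, N m; "tcp_pos": TCP position; "orientation": TCP orientation; "ft_force": force on the tool from outside, world axes, zero at the start; "torque": the same for the moment, N m; "gripper_width": opening from 0.0 (shut) to 1.0 (fully open); "finger_force": force on a finger pad.
Only numpy, scipy, OpenCV 4.12 (cv2) and the standard library are available. Lean on these libraries where they do the work, as an engineer would, in place of code of your own. Each camera call takes 0.05 s, during which the arm holds its last target. There are 200 camera calls.

### The job

The weighted plate of the cheese press hangs wound up on its ratchet above the mould. Throw the pawl's release lever right over first, then take the load on the red crank grip so that the jammed pawl springs out, and let the crank turn back slowly under your hand until the plate rests with its full weight on the mould. Never let the plate drop, and leave the mould and the other things on the worktop where they are.

Things in the scene. Friction and masses are not known exactly. Their poses are not given: they have to be found in the camera images.
- press: The cheese press, fixed and upright: wooden base 225 x 150 x 15 mm, on it a white tower 90 x 100 mm with an aluminium top plate 190 mm above the worktop, which carries ratchet wheel, crank, pawl and release lever. Origin on the worktop below the crank's axis; -x is its front (plate and mould), -y its right (pawl and lever). Nothing on it is higher than 276 mm.
- crank_axis (a point): Point on the vertical axis of the crank, 245 mm above the worktop. The load always drives the crank clockwise seen from above, with 3 to 6 N at the grip. With the pawl out, a crank let go runs at over 2 rad/s: that drops the plate. Anything above 1.5 rad/s (135 mm/s at the grip) counts as a drop; about 50 mm/s at the grip is a good pace.
- crank_grip (a point): Middle of the crank's red upright grip: a fixed round post of 24 mm diameter, from 225 to 276 mm above the worktop, 90 mm from the crank's axis, on the end of a flat steel arm 22 mm wide whose top is at 224 mm. The point is 250 mm above the worktop.
- crank (a joint): Angle of the crank in rad: about 0.03 as it hangs on the pawl at the start, growing as the plate sinks, when the grip runs clockwise seen from above, round the front of the press. It can be wound up (anticlockwise) as far as -0.6; with the plate on the mould it stands near 1.65.
- lever_knob (a point): Middle of the black upright knob of the release lever: round, 20 mm diameter, from 211 to 253 mm above the worktop, 70 mm from the lever's pin; the flat brass lever below it has its top at 213 mm. The point is 235 mm above the worktop.
- pawl_pivot (a point): Point on the vertical pin of lever and pawl, 230 mm above the worktop. The lever lifts the pawl only through a spring. The loaded tooth jams the pawl, so it still holds the crank with the lever thrown over, until the crank is wound up (anticlockwise) some hundredths of a rad to unload it; then the pawl springs out and stays out: the crank now follows the hand back past where it hung.
- release_lever (a joint): Angle of the lever in rad: 0 pawl in, 0.75 (stop) thrown over to release; grows clockwise seen from above, so the knob comes towards the press's front. Stiff (3 to 6 N at the knob), stays where left.
- press_plate: The sinking part of the press: round steel weight plate, 80 mm diameter, 22 mm thick, on an arm that comes out of the tower's front; 0.7 to 1.25 kg. It sinks 40 mm per rad of the crank. Its origin is on the worktop below the crank's axis at the start and sinks with it.
- plate_underside (a point): Centre of the plate's flat underside, 138 mm above the worktop at the start.
- mould: White round cheese mould, loose on the base's steel disc under the plate, with a wooden follower as its top; 90 mm wide, 54 mm tall, 0.4 kg. Origin at the centre of its underside, 18 mm above the worktop.
- mould_top (a point): Centre of the mould's flat wooden top, 72 mm above the worktop.
- pepper_mill_mid (a point): Bystander: brown wooden pepper mill, 54 mm wide, 139 mm tall; point half-way up.
- cup_mid (a point): Bystander: white espresso cup, 59 x 83 x 55 mm; point half-way up.
- milk_jug_mid (a point): Bystander: grey milk jug, 65 x 87 x 78 mm; point half-way up.
Not all that is in view belongs to the job. What is shaped like the mould but orange or yellow is not meant.

How it is judged:
On the way, in this order (a step that is already met when the one before it is completed fails the run):
1. the release lever is thrown over while the jammed pawl still holds the crank (value of joint release_lever above 0.5 rad and value of joint crank below 0.2 rad), for 0.2 s.
2. the crank is on its way down with the fingers holding it back (value of joint crank between 0.4 and 1.5 rad and contact force between the fingers and press above 0.5 N), for 0.2 s.
At the end, for the whole second after the job is handed in: The plate is at rest on the mould and presses on it with over 3 N; the crank is past 1.5 rad; the mould stands upright under the plate, centred within 20 mm (contact force between press_plate and mould above 3 N and value of joint crank above 1.5 rad and horizontal distance between plate_underside and mould_top below 0.02 m and angle between mould's own z axis and vertical below 0.1 rad and linear speed of press_plate below 0.005 m/s); the robot touches nothing.
It fails at once if the plate is dropped: the crank runs down faster than 1.5 rad/s (plate 60 mm/s) (velocity of joint crank above 1.5 rad/s).
It fails at once if the mould, the pepper mill, the cup or the milk jug is moved by more than 30 mm (distance of any of mould_top, pepper_mill_mid, cup_mid, milk_jug_mid from where it was at the start of the episode above 0.03 m).
It also fails if it takes over 69 s, if anything falls off the work surface, if the arm or the gripper's body presses on something with over 40 N, if the wrist force passes 120 N, or if a joint passes its speed limit or range.

## Working session

There is one attempt and no reset: what is moved stays moved. The work goes in short steps, Python scripts to look and compute and a tool call to move; the robot and the scene stay as the last step left them, time stands still between calls to the robot, and variables do not carry over. Pictures are saved under pics/ and viewed, at most 10 in all, crops included, and the job is handed in when it is done.

Besides the shell and the picture viewer there is one more tool, called after "Call:" as name(argument=value, ...) on one line, values as JSON. servo_tool: Moves the arm, as the interface text tells. Its arguments: {"type":"object","properties":{"increments":{"type":"array"},"grip":{"type":"number"},"grip_force":{"type":"number"}},"required":["increments"]}

```bash
mkdir -p pics; ls; python3 - <<'E'
from workcell import state, eyes, order, bot
import cv2,numpy as np,pickle
print(state())
for n in("scene","top"):
    s=eyes.snapshot(n); cv2.imwrite(f"pics/{n}1.png",s["pixels"]); pickle.dump(s,open(f"{n}1.pkl","wb"))
    print({k:v for k,v in s.items() if k not in("pixels","depth")})
E
```

```text
pics
{'clock': 0.0, 'joint_positions': array([-1.23367078,  0.60017339, -0.00254966,  1.6001263 ,  0.00179579,
        0.94289671, -0.07978979]), 'qvel': array([ 1.33286611e-03,  8.25713891e-07, -6.83015074e-04, -4.56082602e-04,
        2.25610051e-04, -9.63141542e-04,  6.23571624e-04]), 'effort': array([ 9.08428156e-04, -7.76475406e+01,  1.56478375e+00, -2.58000898e+01,
        1.21597308e-02,  9.16521822e-03,  9.96336411e-06]), 'tcp_pos': array([0.29139147, 0.66347571, 0.30298318]), 'orientation': array([-9.57539252e-05,  2.05404435e-01,  9.78676850e-01, -7.95013792e-04]), 'ft_force': array([ 0.64829537, -0.19652747,  0.70454972]), 'torque': array([-0.04847666, -0.04857522, -0.01586975]), 'finger_force': 0.0, 'gripper_width': 0.9993422470673157}
{'vfov': 53.76402410276949, 'cx': 281.7838643843659, 'cy': 208.21206871180306, 'origin': array([ 0.05016544, -0.55297283,  0.68424121]), 'attitude': array([ 0.84320356,  0.43504334, -0.15239567, -0.27662357])}
{'vfov': 44.72982632804079, 'cx': 284.26092685218566, 'cy': 204.40305730830804, 'origin': array([0.35332731, 0.02130885, 1.31146605]), 'attitude': array([ 0.71212033,  0.04918145, -0.03731336, -0.69933792])}
```

View pics/scene1.png

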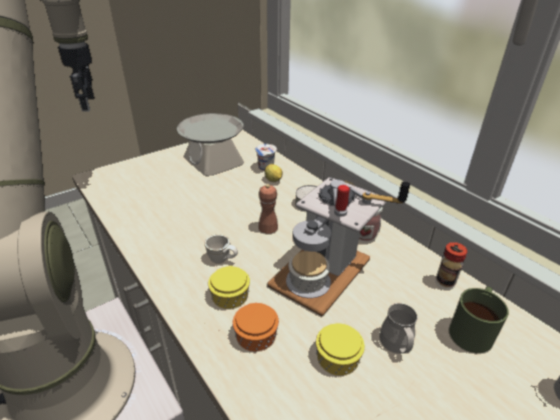

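View pics/top1.png

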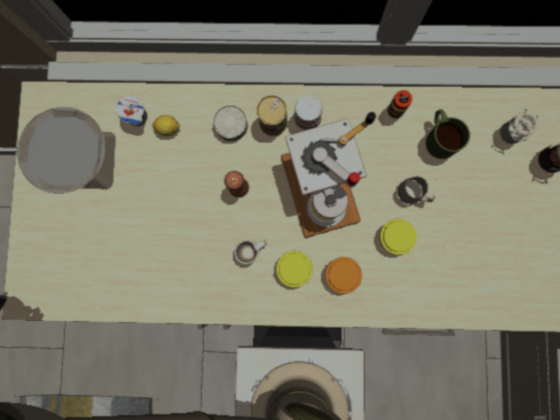

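The top view shows the red grip at about (354,179), the crank axis at (318,155), the lever knob at (371,118) and the lever pin near (342,142). The mould and plate are at (328,205). Next I segment these and locate them.

```bash
cat > h.py <<'E'
import numpy as np,cv2,pickle
from scipy.spatial.transform import Rotation as R
def cam(s):
    f=210/np.tan(np.radians(s["vfov"]/2)); q=s["attitude"]
    return f,R.from_quat([q[1],q[2],q[3],q[0]]),np.array(s["origin"])
def onz(s,u,v,z):
    f,r,o=cam(s); d=r.apply([(u-s["cx"])/f,-(v-s["cy"])/f,-1]); return o+d*(z-o[2])/d[2]
def pts(s):
    f,r,o=cam(s); v,u=np.mgrid[:420,:560]; d=s["depth"]
    P=np.stack([(u-s["cx"])/f*d,-(v-s["cy"])/f*d,-d],-1).reshape(-1,3)
    return (r.apply(P)+o).reshape(420,560,3)
E
python3 - <<'E'
from h import *
s=pickle.load(open("top1.pkl","rb")); P=pts(s); im=s["pixels"].astype(int)
for n,(u,v) in dict(grip=(354,179),axis=(318,155),knob=(371,118),piv=(342,142)).items():
    print(n,P[v,u].round(4),onz(s,u,v,{'grip':.276,'axis':.245,'knob':.253,'piv':.22}[n]).round(4))
def rep(n,m):
    q=P[m]; print(n,m.sum(),q.mean(0).round(4),q.min(0).round(3),q.max(0).round(3),"midxy",((q.min(0)+q.max(0))/2).round(4))
h=P[...,2]
win=np.zeros((420,560),bool); win[100:245,270:395]=1
red=(im[...,2]>120)&(im[...,1]<70)&(im[...,0]<80)
rep("redtop",win&red&(h>.262)&(h<.29))
blk=(im.max(2)<70)
rep("knobtop",win&blk&(h>.242)&(h<.262))
q=P[win&(h>.18)&(h<.2)]; print(cv2.minAreaRect(q[:,:2].astype(np.float32)))
c=cv2.resize(s["pixels"][95:245,270:400],None,fx=4.0,fy=4.0,interpolation=cv2.INTER_CUBIC); cv2.imwrite("pics/c1.png",c)
E
```

```text
grip [ 0.5357 -0.1023  0.2753] [ 0.5355 -0.1022  0.276 ]
axis [ 0.5954 -0.0301  0.2278] [ 0.5915 -0.0293  0.245 ]
knob [ 0.6708 -0.1402  0.2562] [ 0.6718 -0.1407  0.253 ]
piv [ 0.6286 -0.0832  0.2131] [ 0.6269 -0.0825  0.22  ]
redtop 70 [ 0.5403 -0.1031  0.2761] [ 0.531 -0.112  0.272] [ 0.549 -0.094  0.28 ] midxy [ 0.5398 -0.1031  0.276 ]
knobtop 79 [ 0.6441 -0.1307  0.252 ] [ 0.528 -0.147  0.242] [ 0.686 -0.092  0.26 ] midxy [ 0.6071 -0.1196  0.2512]
((0.5850652456283569, -0.054197877645492554), (0.17828188836574554, 0.15059100091457367), 17.226655960083008)
```

View pics/c1.png

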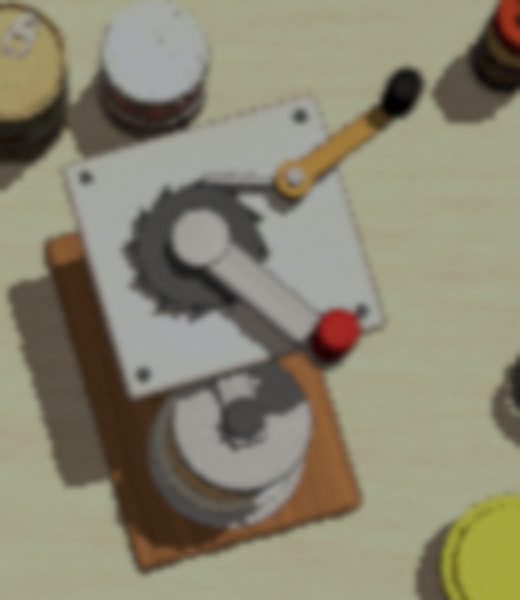

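The crop shows the crank hub at (200,237), the lever pin at (293,177), the knob's top at (405,85) and the grip's top at (340,332).

```bash
python3 - <<'E'
from h import *
s=pickle.load(open("top1.pkl","rb")); P=pts(s); im=s["pixels"].astype(int);h=P[...,2]
win=np.zeros((420,560),bool); win[105:128,362:385]=1
m=win&(h>.235)&(im.max(2)<90); q=P[m];print("knob",m.sum(),q.min(0),q.max(0), (q.min(0)+q.max(0))/2)
A=onz(s,319.6,153.9,.233);G=onz(s,354.6,177.7,.276);K=onz(s,371,116,.253);V=onz(s,342.9,139,.217)
print("A",A,P[154,320],"V",V,P[139,343],"K",K,"G",G)
print(np.linalg.norm((G-A)[:2]),np.linalg.norm((K-V)[:2]))
print("angG",np.degrees(np.arctan2(*(G-A)[1::-1])),"angK",np.degrees(np.arctan2(*(K-V)[1::-1])))
q=P[100:245,270:395]; q=q[(q[...,2]>.183)&(q[...,2]<.197)]; r=cv2.minAreaRect(q[:,:2].astype(np.float32));print(r)
t=pickle.load(open("scene1.pkl","rb"));Q=pts(t);i=t["pixels"].astype(int)
w=np.zeros((420,560),bool);w[175:220,325:360]=1
m=w&(i[...,2]>110)&(i[...,1]<60)&(Q[...,2]>.2)&(Q[...,2]<.3);q=Q[m];print("grip scene",m.sum(),q.min(0),q.max(0),q.mean(0))
w[:]=0;w[175:210,392:415]=1
m=w&(i.max(2)<60)&(Q[...,2]>.2)&(Q[...,2]<.27);q=Q[m];print("knob scene",m.sum(),q.min(0),q.max(0),q.mean(0))
print("tallest near", [(n,P[a:b,c:d,2].max()) for n,(a,b,c,d) in dict(jar=(90,130,290,325),bottle=(85,120,385,415),mug=(105,160,425,470),jug=(175,205,395,425)).items()])
E
```

```text
knob 74 [ 0.667281   -0.14931646  0.2362687 ] [ 0.68565944 -0.13181164  0.25743775] [ 0.67647022 -0.14056405  0.24685322]
A [ 0.596685   -0.03328487  0.233     ] [ 0.59780011 -0.03444885  0.22713943] V [ 0.63439297 -0.08474687  0.217     ] [ 0.63426888 -0.08491745  0.21749602] K [ 0.67619042 -0.14073556  0.253     ] G [ 0.53825938 -0.10341858  0.276     ]
0.09128138168707213 0.06986960091697293
angG -129.7963426208875 angK -53.25741671894747
((0.5885030031204224, -0.05286543071269989), (0.1696028858423233, 0.15056723356246948), 17.5831298828125)
grip scene 46 [ 0.5265347  -0.11295246  0.27004637] [ 0.54441277 -0.09799472  0.27682407] [ 0.53489857 -0.1066237   0.27447912]
knob scene 149 [ 0.66356946 -0.15104719  0.21321474] [ 0.68346989 -0.13596136  0.25506456] [ 0.66960977 -0.14418965  0.23714474]
tallest near [('jar', np.float64(1.3114660524672666)), ('bottle', np.float64(1.3114660524672666)), ('mug', np.float64(1.3114660524672666)), ('jug', np.float64(1.3114660524672666))]
```

Call:
servo_tool(increments=[{"offset": [0, 0, -18], "turn": [0, 0, 6]}, {"offset": [0, 0, -18], "turn": [0, 0, 6]}, {"offset": [0, 0, -18], "turn": [0, 0, 6]}, {"offset": [0, 0, -18], "turn": [0, 0, 6]}, {"offset": [0, 0, -18], "turn": [0, 0, 5.7]}, {"offset": [-38, -7, 0], "turn": [0, 0, 0]}, {"offset": [-38, -7, 0], "turn": [0, 0, 0]}, {"offset": [-38, -7, 0], "turn": [0, 0, 0]}, {"offset": [-38, -7, 0], "turn": [0, 0, 0]}, {"offset": [-38, -7, 0], "turn": [0, 0, 0]}, {"offset": [-38, -7, 0], "turn": [0, 0, 0]}, {"offset": [-38, -7, 0], "turn": [0, 0, 0]}, {"offset": [-38, -7, 0], "turn": [0, 0, 0]}, {"offset": [-38, -7, 0], "turn": [0, 0, 0]}, {"offset": [-38, -7, 0], "turn": [0, 0, 0]}, {"offset": [-38, -7, 0], "turn": [0, 0, 0]}, {"offset": [-38, -7, 0], "turn": [0, 0, 0]}, {"offset": [-38, -7, 0], "turn": [0, 0, 0]}, {"offset": [-38, -7, 0], "turn": [0, 0, 0]}, {"offset": [-38, -7, 0], "turn": [0, 0, 0]}], grip=0, grip_force=20)

```text
clock: 1.77
tcp_pos: [0.5473, 0.1417, 0.3938]
orientation: [-0.0, 0.449, 0.893, -0.0]
ft_force: [1.3, 0.9, -0.4]
gripper_width: 1.001
finger_force: 0.0
```

```bash
cat > go.py <<'E'
# remaining shift/turn to a target: python3 go.py x y z heading_deg
import sys
from h import *
from workcell import state
x,y,z,psi=map(float,sys.argv[1:5]); s=state(); q=s["orientation"]; r=R.from_quat([q[1],q[2],q[3],q[0]])
M=r.as_matrix(); h=np.degrees(np.arctan2(M[1,1],M[0,1]))
print("t",s["clock"],"tcp",s["tcp_pos"].round(4),"head",h.round(2),"tilt",M[:,2].round(3),"j",s["joint_positions"].round(2),"F",s["ft_force"].round(1),"w",s["gripper_width"],s["finger_force"])
print("offset mm",(r.inv().apply(np.array([x,y,z])-s["tcp_pos"])*1000).round(1),"turnz",round(-(psi-h),2))
E
python3 go.py .6762 -.1407 .294 36.7
```

```text
t 1.7667 tcp [0.5473 0.1417 0.3938] head 36.6 tilt [-0. -0. -1.] j [-0.56  0.32  0.27  1.88 -0.1   0.96  0.4 ] F [ 1.3  0.9 -0.4] w 1.0007908640547831 0.0
offset mm [-303.6  -64.9   99.8] turnz -0.1
```

Call:
servo_tool(increments=[{"offset": [-38, -8, 0], "turn": [0, 0, 0]}, {"offset": [-38, -8, 0], "turn": [0, 0, 0]}, {"offset": [-38, -8, 0], "turn": [0, 0, 0]}, {"offset": [-38, -8, 0], "turn": [0, 0, 0]}, {"offset": [-38, -8, 0], "turn": [0, 0, 0]}, {"offset": [-38, -8, 0], "turn": [0, 0, 0]}, {"offset": [-38, -8, 0], "turn": [0, 0, 0]}, {"offset": [-38, -8, 0], "turn": [0, 0, 0]}, {"offset": [0, 0, 0], "turn": [0, 0, 0]}, {"offset": [0, 0, 0], "turn": [0, 0, 0]}, {"offset": [0, 0, 0], "turn": [0, 0, 0]}])

```text
clock: 2.68
tcp_pos: [0.6766, -0.1384, 0.3932]
orientation: [-0.001, 0.449, 0.893, 0.0]
ft_force: [0.1, 0.3, 0.4]
gripper_width: 1.0
finger_force: 0.0
```

```bash
python3 go.py .6762 -.1407 .294 36.7; python3 - <<'E'
from workcell import eyes
import cv2
s=eyes.snapshot("scene"); cv2.imwrite("pics/s2.png",cv2.resize(s["pixels"][90:300,250:530],None,fx=2.8,fy=2.8))
E
```

```text
t 2.6833 tcp [ 0.6766 -0.1384  0.3932] head 36.58 tilt [-0.001  0.001 -1.   ] j [-0.08  0.49  0.32  1.6  -0.17  1.08  0.92] F [0.1 0.3 0.4] w 0.9995697142325944 0.0
offset mm [-1.7 -1.7 99.2] turnz -0.12
```

View pics/s2.png

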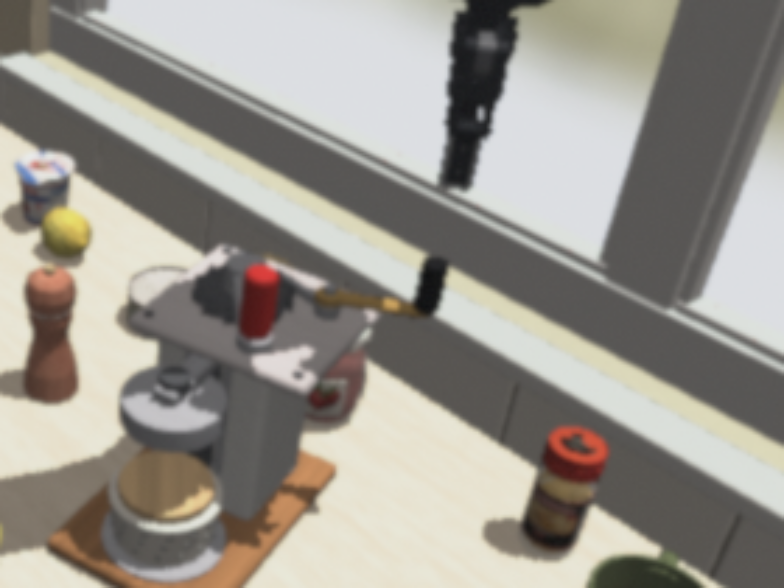

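The view shows the open gripper above the knob, which is at about (432,285) in the crop, with nothing in the way. I descend and grip the knob.

Call:
servo_tool(increments=[{"offset": [-1.7, -1.7, 10], "turn": [0, 0, 0]}, {"offset": [0, 0, 15], "turn": [0, 0, 0]}, {"offset": [0, 0, 15], "turn": [0, 0, 0]}, {"offset": [0, 0, 15], "turn": [0, 0, 0]}, {"offset": [0, 0, 15], "turn": [0, 0, 0]}, {"offset": [0, 0, 15], "turn": [0, 0, 0]}, {"offset": [0, 0, 12], "turn": [0, 0, 0]}, {"offset": [0, 0, 0], "turn": [0, 0, 0]}, {"offset": [0, 0, 0], "turn": [0, 0, 0]}])

```text
clock: 3.48
tcp_pos: [0.6762, -0.1403, 0.2963]
orientation: [-0.001, 0.449, 0.894, -0.0]
ft_force: [0.7, -0.1, 0.6]
gripper_width: 0.998
finger_force: 0.0
```

Call:
servo_tool(increments=[{"offset": [0, 0, 0], "turn": [0, 0, 0]}, {"offset": [0, 0, 0], "turn": [0, 0, 0]}, {"offset": [0, 0, 0], "turn": [0, 0, 0]}, {"offset": [0, 0, 0], "turn": [0, 0, 0]}, {"offset": [0, 0, 0], "turn": [0, 0, 0]}, {"offset": [0, 0, 0], "turn": [0, 0, 0]}, {"offset": [0, 0, 0], "turn": [0, 0, 0]}, {"offset": [0, 0, 0], "turn": [0, 0, 0]}, {"offset": [0, 0, 0], "turn": [0, 0, 0]}, {"offset": [0, 0, 0], "turn": [0, 0, 0]}, {"offset": [0, 0, 0], "turn": [0, 0, 0]}, {"offset": [0, 0, 0], "turn": [0, 0, 0]}], grip=255, grip_force=20)

```text
clock: 4.48
tcp_pos: [0.6764, -0.1413, 0.2973]
orientation: [0.0, 0.449, 0.893, -0.0]
ft_force: [-1.9, -0.6, 5.6]
gripper_width: 0.228
finger_force: 21.5
```

```bash
python3 go.py .6762 -.1407 .294 36.7
```

```text
t 4.4833 tcp [ 0.6764 -0.1413  0.2973] head 36.58 tilt [ 0. -0. -1.] j [-0.06  0.58  0.29  1.7  -0.2   0.89  0.95] F [-1.9 -0.6  5.6] w 0.22824020238023052 21.526956260204315
offset mm [0.6 0.2 3.3] turnz -0.12
```

Call:
servo_tool(increments=[{"offset": [0, 0, -2], "turn": [0, 0, 0]}, {"offset": [0.2, -5.1, 0], "turn": [0, 0, 4.2]}, {"offset": [0.2, -5.1, 0], "turn": [0, 0, 4.2]}, {"offset": [0.2, -5.1, 0], "turn": [0, 0, 4.2]}, {"offset": [0.2, -5.1, 0], "turn": [0, 0, 4.2]}, {"offset": [0.2, -5.1, 0], "turn": [0, 0, 4.2]}, {"offset": [0.2, -5.1, 0], "turn": [0, 0, 4.2]}, {"offset": [0.2, -5.1, 0], "turn": [0, 0, 4.2]}, {"offset": [0.2, -5.1, 0], "turn": [0, 0, 4.2]}, {"offset": [0.2, -5.1, 0], "turn": [0, 0, 4.2]}, {"offset": [0.2, -5.1, 0], "turn": [0, 0, 4.2]}, {"offset": [0, 0, 0], "turn": [0, 0, 0]}, {"offset": [0, 0, 0], "turn": [0, 0, 0]}, {"offset": [0, 0, 0], "turn": [0, 0, 0]}])

```text
clock: 5.65
tcp_pos: [0.6273, -0.1552, 0.2975]
orientation: [-0.001, 0.739, 0.673, -0.002]
ft_force: [-0.3, -5.2, -9.9]
gripper_width: 0.224
finger_force: 21.6
```

```bash
python3 go.py .6266 -.1544 .294 -6.3
```

```text
t 5.65 tcp [ 0.6273 -0.1552  0.2975] head -5.37 tilt [-0.003 -0.001 -1.   ] j [-0.17  0.55  0.51  1.82 -0.34  0.86  0.4 ] F [-0.3 -5.2 -9.9] w 0.22417760330916625 21.577375531196594
offset mm [ 0.7 -0.8  3.5] turnz 0.93
```

Call:
servo_tool(increments=[{"offset": [0, 0, 0], "turn": [0, 0, 0]}, {"offset": [0, 0, 0], "turn": [0, 0, 0]}, {"offset": [0, 0, 0], "turn": [0, 0, 0]}, {"offset": [0, 0, 0], "turn": [0, 0, 0]}, {"offset": [0, 0, 0], "turn": [0, 0, 0]}, {"offset": [0, 0, 0], "turn": [0, 0, 0]}, {"offset": [0, 0, 0], "turn": [0, 0, 0]}, {"offset": [0, 0, 0], "turn": [0, 0, 0]}, {"offset": [0, 0, -15], "turn": [0, 0, 0]}, {"offset": [0, 0, -20], "turn": [0, 0, 0]}, {"offset": [0, 0, -20], "turn": [0, 0, 0]}, {"offset": [0, 0, -20], "turn": [0, 0, 0]}, {"offset": [0, 0, -20], "turn": [0, 0, 0]}, {"offset": [0, 0, 0], "turn": [0, 0, 6]}, {"offset": [0, 0, 0], "turn": [0, 0, 6]}, {"offset": [0, 0, 0], "turn": [0, 0, 6]}, {"offset": [0, 0, 0], "turn": [0, 0, 6]}, {"offset": [0, 0, 0], "turn": [0, 0, 0]}, {"offset": [0, 0, 0], "turn": [0, 0, 0]}], grip=0)

```text
clock: 7.23
tcp_pos: [0.6284, -0.1541, 0.3938]
orientation: [0.0, 0.863, 0.506, -0.0]
ft_force: [0.7, 0.2, -0.1]
gripper_width: 1.0
finger_force: 0.0
```

```bash
python3 go.py .539 -.1035 .309 -30; python3 - <<'E'
from workcell import eyes
import cv2
from h import *
s=eyes.snapshot("scene"); cv2.imwrite("pics/s3.png",cv2.resize(s["pixels"][90:300,250:530],None,fx=2.8,fy=2.8))
i=s["pixels"].astype(int);Q=pts(s)
w=np.zeros((420,560),bool);w[175:220,325:360]=1
m=w&(i[...,2]>110)&(i[...,1]<60)&(Q[...,2]>.2)&(Q[...,2]<.3);q=Q[m];print("grip scene",m.sum(),q.mean(0))
E
```

```text
t 7.2333 tcp [ 0.6284 -0.1541  0.3938] head -29.21 tilt [-0. -0. -1.] j [-0.28  0.49  0.67  1.71 -0.34  1.06 -0.01] F [ 0.7  0.2 -0.1] w 1.0001856033969545 0.0
offset mm [   0.6 -102.7   84.8] turnz 0.79
grip scene 29 [ 0.53719197 -0.10276681  0.27557177]
```

View pics/s3.png

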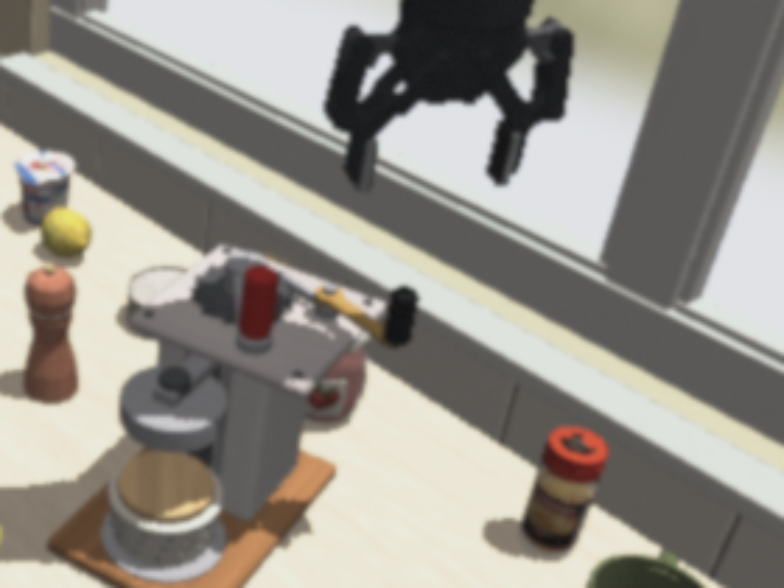

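The lever now points to the front, with its knob at (400,315) in the crop. The plate is still up and the red grip is unmoved. I go to the crank grip.

Call:
servo_tool(increments=[{"offset": [0, -20, 0], "turn": [0, 0, 0.8]}, {"offset": [0, -20, 0], "turn": [0, 0, 0]}, {"offset": [0, -20, 0], "turn": [0, 0, 0]}, {"offset": [0, -20, 0], "turn": [0, 0, 0]}, {"offset": [0, -22, 0], "turn": [0, 0, 0]}, {"offset": [0, 0, 0], "turn": [0, 0, 0]}, {"offset": [0, 0, 0], "turn": [0, 0, 0]}, {"offset": [0, 0, 15], "turn": [0, 0, 0]}, {"offset": [0, 0, 15], "turn": [0, 0, 0]}, {"offset": [0, 0, 15], "turn": [0, 0, 0]}, {"offset": [0, 0, 15], "turn": [0, 0, 0]}, {"offset": [0, 0, 15], "turn": [0, 0, 0]}, {"offset": [0, 0, 7], "turn": [0, 0, 0]}, {"offset": [0, 0, 0], "turn": [0, 0, 0]}, {"offset": [0, 0, 0], "turn": [0, 0, 0]}])

```text
clock: 8.53
tcp_pos: [0.5406, -0.1038, 0.312]
orientation: [0.0, 0.867, 0.498, -0.0]
ft_force: [-0.1, 0.2, -0.1]
gripper_width: 0.996
finger_force: 0.0
```

```bash
python3 go.py .539 -.1035 .311 -30
```

```text
t 8.5333 tcp [ 0.5406 -0.1038  0.312 ] head -30.2 tilt [-0. -0. -1.] j [-0.37  0.44  0.65  2.02 -0.37  0.8  -0.03] F [-0.1  0.2 -0.1] w 0.9955980420415914 0.0
offset mm [-0.6 -1.5  1. ] turnz -0.2
```

Call:
servo_tool(increments=[{"offset": [-0.6, -1.5, 0], "turn": [0, 0, 0]}, {"offset": [0, 0, 0], "turn": [0, 0, 0]}, {"offset": [0, 0, 0], "turn": [0, 0, 0]}, {"offset": [0, 0, 0], "turn": [0, 0, 0]}, {"offset": [0, 0, 0], "turn": [0, 0, 0]}, {"offset": [0, 0, 0], "turn": [0, 0, 0]}, {"offset": [0, 0, 0], "turn": [0, 0, 0]}, {"offset": [0, 0, 0], "turn": [0, 0, 0]}, {"offset": [0, 0, 0], "turn": [0, 0, 0]}, {"offset": [0, 0, 0], "turn": [0, 0, 0]}, {"offset": [0, 0, 0], "turn": [0, 0, 0]}, {"offset": [0, 0, 0], "turn": [0, 0, 0]}], grip=255, grip_force=30)

```text
clock: 9.53
tcp_pos: [0.5386, -0.103, 0.3123]
orientation: [0.0, 0.867, 0.499, 0.0]
ft_force: [-1.4, 0.5, 6.4]
gripper_width: 0.27
finger_force: 31.0
```

```bash
python3 go.py .539 -.1035 .311 -30
```

```text
t 9.5333 tcp [ 0.5386 -0.103   0.3123] head -30.19 tilt [ 0.001  0.    -1.   ] j [-0.37  0.44  0.65  2.02 -0.37  0.79 -0.03] F [-1.4  0.5  6.4] w 0.2697034195768851 31.04162684780846
offset mm [-0.2  0.6  1.3] turnz -0.19
```

Call:
servo_tool(increments=[{"offset": [-0.4, 2, 0], "turn": [0, 0, -1.3]}, {"offset": [-0.4, 2, 0], "turn": [0, 0, -1.3]}, {"offset": [-0.4, 2, 0], "turn": [0, 0, -1.3]}, {"offset": [-0.4, 2, 0], "turn": [0, 0, -1.3]}, {"offset": [0, 0, 0], "turn": [0, 0, 0]}, {"offset": [0, 0, 0], "turn": [0, 0, 0]}, {"offset": [0, 0, 0], "turn": [0, 0, 0]}, {"offset": [0, 0, 0], "turn": [0, 0, 0]}])

```text
clock: 10.2
tcp_pos: [0.5448, -0.1078, 0.3123]
orientation: [-0.0, 0.843, 0.537, 0.0]
ft_force: [-2.4, 2.6, 5.9]
gripper_width: 0.267
finger_force: 31.2
```

```bash
python3 go.py .539 -.1035 .311 -30
```

```text
t 10.2 tcp [ 0.5448 -0.1078  0.3123] head -25.0 tilt [ 0.     0.001 -1.   ] j [-0.34  0.44  0.62  2.01 -0.36  0.8   0.05] F [-2.4  2.6  5.9] w 0.26726879677302523 31.15348255795169
offset mm [ 1.4 -7.1  1.3] turnz 5.0
```

Call:
servo_tool(increments=[{"offset": [0.4, -2, 0], "turn": [0, 0, 1.3]}, {"offset": [0.8, -4.1, 0], "turn": [0, 0, 2.7]}, {"offset": [0.8, -4.1, 0], "turn": [0, 0, 2.7]}, {"offset": [0.8, -4.1, 0], "turn": [0, 0, 2.7]}, {"offset": [0.8, -4.1, 0], "turn": [0, 0, 2.7]}, {"offset": [0.8, -4.1, 0], "turn": [0, 0, 2.7]}, {"offset": [0.8, -4.1, 0], "turn": [0, 0, 2.7]}, {"offset": [0.8, -4.1, 0], "turn": [0, 0, 2.7]}, {"offset": [0.8, -4.1, 0], "turn": [0, 0, 2.7]}, {"offset": [0.8, -4.1, 0], "turn": [0, 0, 2.7]}, {"offset": [0.8, -4.1, 0], "turn": [0, 0, 2.7]}, {"offset": [0.8, -4.1, 0], "turn": [0, 0, 2.7]}])

```text
clock: 11.2
tcp_pos: [0.5138, -0.0712, 0.3123]
orientation: [-0.001, 0.957, 0.291, -0.0]
ft_force: [-4.3, 3.5, 9.1]
gripper_width: 0.267
finger_force: 31.5
```

```bash
cat > arc.py <<'E'
from h import *
from workcell import state
s=state();d=s["tcp_pos"][:2]-[.5975,-.0335];print("r",np.hypot(*d),"ang",np.degrees(np.arctan2(d[1],d[0]))%360)
E
python3 go.py .539 -.1035 .311 -30;python3 arc.py
```

```text
t 11.2 tcp [ 0.5138 -0.0712  0.3123] head -56.11 tilt [-0.001  0.001 -1.   ] j [-0.54  0.44  0.8   2.09 -0.44  0.79 -0.44] F [-4.3  3.5  9.1] w 0.26695422045063505 31.48656249133637
offset mm [ 2.9 40.8  1.2] turnz -26.11
r 0.09176472210268806 ang 204.25974049235765
```

Call:
servo_tool(increments=[{"offset": [0.8, -4.1, 0], "turn": [0, 0, 2.7]}, {"offset": [0.8, -4.1, 0], "turn": [0, 0, 2.7]}, {"offset": [0.8, -4.1, 0], "turn": [0, 0, 2.7]}, {"offset": [0.8, -4.1, 0], "turn": [0, 0, 2.7]}, {"offset": [0.8, -4.1, 0], "turn": [0, 0, 2.7]}, {"offset": [0.8, -4.1, 0], "turn": [0, 0, 2.7]}, {"offset": [0.8, -4.1, 0], "turn": [0, 0, 2.7]}, {"offset": [0.8, -4.1, 0], "turn": [0, 0, 2.7]}, {"offset": [0.8, -4.1, 0], "turn": [0, 0, 2.7]}, {"offset": [0.8, -4.1, 0], "turn": [0, 0, 2.7]}, {"offset": [0.8, -4.1, 0], "turn": [0, 0, 2.7]}, {"offset": [0.8, -4.1, 0], "turn": [0, 0, 2.7]}, {"offset": [0.8, -4.1, 0], "turn": [0, 0, 2.7]}, {"offset": [0.8, -4.1, 0], "turn": [0, 0, 2.7]}, {"offset": [0.8, -4.1, 0], "turn": [0, 0, 2.7]}, {"offset": [0.8, -4.1, 0], "turn": [0, 0, 2.7]}])

```text
clock: 12.53
tcp_pos: [0.5102, -0.005, 0.3122]
orientation: [-0.002, 0.997, -0.081, -0.002]
ft_force: [-7.8, 7.4, 17.0]
gripper_width: 0.269
finger_force: 32.4
```

```bash
python3 go.py .539 -.1035 .311 -30;python3 arc.py
```

```text
t 12.5333 tcp [ 0.5102 -0.005   0.3122] head -99.26 tilt [-0.003  0.004 -1.   ] j [-0.8   0.52  1.05  2.11 -0.61  0.86 -1.12] F [-7.8  7.4 17. ] w 0.2689348477495093 32.37014956976054
offset mm [44.3 92.6  0.7] turnz -69.26
r 0.09188707868192128 ang 161.9106051424152
```

Call:
servo_tool(increments=[{"offset": [0.8, -4.1, -0.4], "turn": [0, 0, 1.4]}, {"offset": [0.9, -4.1, -0.4], "turn": [0, 0, 1.4]}, {"offset": [1.0, -4.1, -0.4], "turn": [0, 0, 1.4]}, {"offset": [1.1, -4.1, 0], "turn": [0, 0, 1.4]}, {"offset": [1.2, -4.0, 0], "turn": [0, 0, 1.4]}, {"offset": [1.3, -4.0, 0], "turn": [0, 0, 1.4]}, {"offset": [1.4, -4.0, 0], "turn": [0, 0, 1.4]}])

```text
clock: 13.12
tcp_pos: [0.5241, 0.0197, 0.3124]
orientation: [-0.0, 0.986, -0.166, -0.002]
ft_force: [-5.4, 2.0, -1.4]
gripper_width: 0.263
finger_force: 29.8
```

```bash
python3 go.py .539 -.1035 .311 -30;python3 arc.py
```

```text
t 13.1167 tcp [0.5241 0.0197 0.3124] head -109.13 tilt [-0.003  0.001 -1.   ] j [-0.86  0.56  1.1   2.08 -0.66  0.9  -1.29] F [-5.4  2.  -1.4] w 0.2629086764258624 29.770088443765417
offset mm [ 54.4 111.5   1.2] turnz -79.13
r 0.09063593501185632 ang 144.039189185786
```

Call:
servo_tool(increments=[{"offset": [0.6, -1.9, 0], "turn": [0, 0, 0]}, {"offset": [0.6, -1.9, 0], "turn": [0, 0, 0]}, {"offset": [0.7, -1.9, 0], "turn": [0, 0, 0]}, {"offset": [0.7, -1.9, 0], "turn": [0, 0, 0]}, {"offset": [0.8, -1.8, 0], "turn": [0, 0, 0]}, {"offset": [0.8, -1.8, 0], "turn": [0, 0, 0]}, {"offset": [0, 0, 0], "turn": [0, 0, 0]}, {"offset": [0, 0, 0], "turn": [0, 0, 0]}])

```text
clock: 13.78
tcp_pos: [0.5315, 0.0272, 0.3126]
orientation: [0.001, 0.986, -0.166, -0.001]
ft_force: [-8.2, -4.3, -9.3]
gripper_width: 0.269
finger_force: 30.4
```

```bash
python3 go.py .539 -.1035 .311 -30;python3 arc.py
```

```text
t 13.7833 tcp [0.5315 0.0272 0.3126] head -109.08 tilt [-0.003 -0.001 -1.   ] j [-0.87  0.57  1.1   2.07 -0.66  0.91 -1.3 ] F [-8.2 -4.3 -9.3] w 0.26883708845005816 30.43992449878715
offset mm [ 49.8 121.    1.7] turnz -79.08
r 0.08962899340498903 ang 137.41526125124435
```

Call:
servo_tool(increments=[{"offset": [0, 0.5, 0], "turn": [0, 0, 0]}, {"offset": [0, 0.5, 0], "turn": [0, 0, 0]}, {"offset": [0, 0, 0], "turn": [0, 0, 0]}, {"offset": [0, 0, 0], "turn": [0, 0, 0]}])

```text
clock: 14.12
tcp_pos: [0.5314, 0.027, 0.3126]
orientation: [0.0, 0.986, -0.165, -0.001]
ft_force: [-7.9, -1.2, -7.7]
gripper_width: 0.267
finger_force: 30.4
```

```bash
python3 go.py .539 -.1035 .311 -30;python3 arc.py; python3 - <<'E'
from workcell import eyes
import cv2
s=eyes.snapshot("scene"); cv2.imwrite("pics/s4.png",cv2.resize(s["pixels"][90:300,250:530],None,fx=2.8,fy=2.8))
E
```

```text
t 14.1167 tcp [0.5314 0.027  0.3126] head -109.04 tilt [-0.003 -0.    -1.   ] j [-0.87  0.57  1.1   2.07 -0.66  0.91 -1.3 ] F [-7.9 -1.2 -7.7] w 0.266952641071236 30.382469489704818
offset mm [ 49.7 120.9   1.6] turnz -79.04
r 0.08960162613406893 ang 137.50610455946284
```

View pics/s4.png

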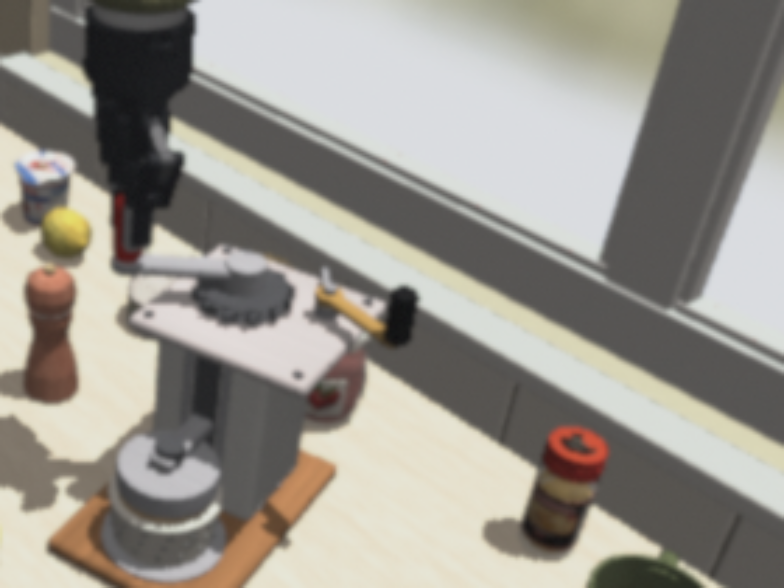

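The plate, at about (168,470) in the crop, sits on the mould. The pawl is out and the fingers hold the grip at (125,225). I release it and lift straight up.

Call:
servo_tool(increments=[{"offset": [0, 0, 0], "turn": [0, 0, 0]}, {"offset": [0, 0, 0], "turn": [0, 0, 0]}, {"offset": [0, 0, 0], "turn": [0, 0, 0]}, {"offset": [0, 0, 0], "turn": [0, 0, 0]}, {"offset": [0, 0, 0], "turn": [0, 0, 0]}, {"offset": [0, 0, 0], "turn": [0, 0, 0]}, {"offset": [0, 0, 0], "turn": [0, 0, 0]}, {"offset": [0, 0, 0], "turn": [0, 0, 0]}, {"offset": [0, 0, -15], "turn": [0, 0, 0]}, {"offset": [0, 0, -20], "turn": [0, 0, 0]}, {"offset": [0, 0, -20], "turn": [0, 0, 0]}, {"offset": [0, 0, -20], "turn": [0, 0, 0]}, {"offset": [0, 0, -20], "turn": [0, 0, 0]}, {"offset": [0, 0, 0], "turn": [0, 0, 0]}, {"offset": [0, 0, 0], "turn": [0, 0, 0]}, {"offset": [0, 0, 0], "turn": [0, 0, 0]}], grip=0)

```text
clock: 15.5
tcp_pos: [0.5324, 0.0277, 0.4075]
orientation: [-0.0, 0.986, -0.165, -0.0]
ft_force: [0.3, 0.4, -0.6]
gripper_width: 0.999
finger_force: 0.0
```

```bash
python3 go.py .539 -.1035 .311 -30; python3 - <<'E'
from workcell import eyes
import cv2
s=eyes.snapshot("scene"); cv2.imwrite("pics/s5.png",cv2.resize(s["pixels"][90:300,250:530],None,fx=2.8,fy=2.8))
E
```

```text
t 15.5 tcp [0.5324 0.0277 0.4075] head -108.98 tilt [-0.001  0.    -1.   ] j [-0.97  0.47  1.22  1.95 -0.5   1.08 -1.44] F [ 0.3  0.4 -0.6] w 0.9985118808681626 0.0
offset mm [ 49.  122.   96.5] turnz -78.98
```

View pics/s5.png

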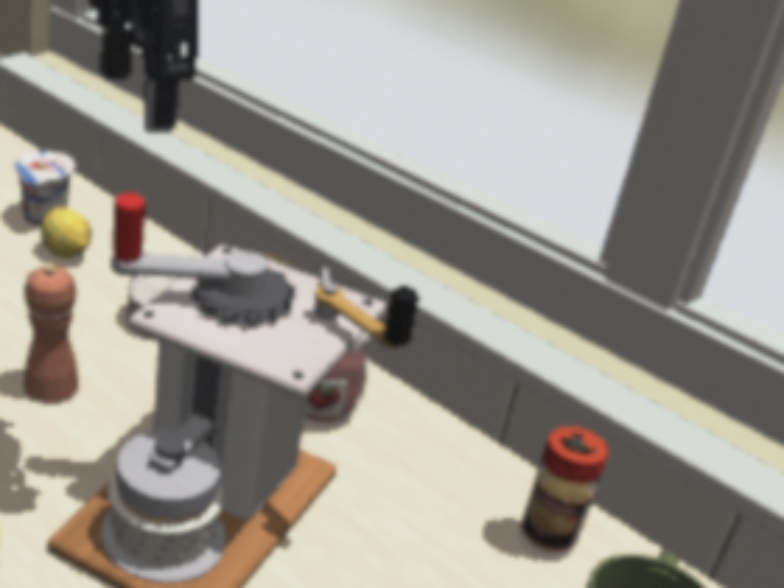

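The gripper is clear of the grip at (128,225), and the plate rests on the mould at (168,470). I hand the job in.

```bash
python3 -c "
from workcell import order
print(order.finish_job())"
```

```text
the job is handed in; nothing more can be done
None
```

The job is handed in, and no verdict came back: the lever is thrown over, the crank was let down under the gripper's hold to about 1.64 rad (estimated from the gripper's position), and the last picture shows the plate resting on the mould with the robot clear of it.

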